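# Open the thickness gauge for loading and hold it open

## Robot

A 6-joint arm with a two-finger parallel gripper is mounted at the origin on a cart in front of the work surface, level with it; the furniture and walls round the work are solid. World frame = base frame: x ahead of the robot, y to its left, z up, the work surface at z = 0. Lengths are in m, angles in rad, forces in N, time in s.
With the tool pointing down it reaches from about 0.425 to 0.95 m from the base axis. Payload 3.5 kg.
Tool frame: the origin (TCP) lies at the very end of the fingers, on their centre line; the grasp point (between the pads) lies 19 mm behind it; z points along the fingers, y is the line along which they close (so a half turn about z gives the same grasp; the last joint's range is limited). The gripper opens to 85 mm and grips with 20 to 120 N. Pads are 22 mm wide; open, the fingers measure 114 mm over their backs; the gripper's body (76 mm by 85 mm) begins 54 mm behind the grasp point. The pads swing forward as they close: fully open they stand 13 mm farther back than shut.
Start: joints at [-1.396, 0.286, 1.577, -0, 1.279, -0.15], TCP at [0.215, -0.64, 0.208] pointing down, gripper open.
Joint ranges: [-2.77, 2.77], [-0.9, 2.22], [0.21, 2.48], [-1.53, 4.67], [0.24, 2.81], [-2.84, 2.84]. Speed limits (rad/s): [2.79, 2.79, 3.14, 3.14, 3.14, 3.14].

## Interface

Orientations are given as a unit quaternion [x, y, z, w].
In Python, from plant import ctrl, imaging gives the robot as it stands (ctrl), with the cameras (imaging).
- The arm moves only by the tool tcp_steps, called after "Emit:" by a JSON object that holds its "api" and its "payload", one argument or row to a line. Schema: {"type":"object","properties":{"offsets":{"type":"string"},"grip_force":{"type":"number"},"only":{"type":"string"},"quiet":{"type":"boolean"},"lines":{"type":"string"}},"required":["offsets"],"additionalProperties":false}. offsets is a string of 1 to 10 rows, one to a line, with the numbers parted by commas; each row has 7 numbers: dx, dy, dz in a scale on which 1.0 is 0.75 m, then a rotation vector rx, ry, rz in normalised numbers (1 is pi rad), then the opening from 0.0 (shut) to 1.0 (fully open); each row is the pose to reach, as a shift and turn from the pose commanded when the call began, along the tool's axes at that moment; what a row does not reach only later rows make up. A row lasts 1/8 s, in which the tool goes at most 0.0625 m and 0.188 rad, less where a joint would pass 70% of its speed; a pose out of reach is approached as far as the arm can. The fingers move at their own pace and stop on an object; grip_force is the grip in N (left out, the last holds). Time passes only in rows, so rows that do not move let the fingers close. The tool returns the time, the measured TCP pose, the force, the opening and the grip force at its end. only (a regular expression) keeps the lines of the reply that match it, lines (a string "A,B") keeps lines A to B, and quiet returns only ok. A shift or turn number past 1, either way, is cut back to 1. Input that does not fit is refused with a message, and nothing moves.
- ctrl.get_state(): the state, without advancing time (a new reading comes with each control period).
- imaging.read_camera(name): name is "side" or "top"; returns a dict with "pixels" (420x560x3 uint8, red, green, blue), "camera_matrix" (3x3 intrinsics, pixels), "xyz" and "orientation" of the camera in the world. Camera axes: x right, y down, z forward; pixel columns grow to the right and rows downward; lengths in m; the calibration is good to about 2 mm. A picture is of the moment at which its call begins. There is no depth.
- ctrl.sign_off(): hands the job in; it is judged then, once.
The state is a dict: "time": time; "qpos": joint angles; "dq": joint speeds; "joint_efforts": joint torques, N m; "eef_pos": TCP position; "tcp_rot": TCP orientation; "contact_force": force on the tool from outside, world axes, zero at the start; "wrist_torque": the same for the moment, N m; "opening": opening from 0.0 (shut) to 1.0 (fully open); "finger_force": force on a finger pad.
Only numpy, scipy, OpenCV 4.12 (cv2) and the standard library are available. Lean on these libraries where they do the work, as an engineer would, in place of code of your own. Each camera call takes 0.05 s, during which the arm holds its last target. There are 200 camera calls.

## Task

Open the thickness gauge so that a Petri dish can be slid under its tip. Lift the loose blue dust cap off the top of the gauge and set it down, not drop it, mouth down in the round recess of the wooden accessory block; then grip the black knob this uncovers and pull the sprung rod straight up until the red line on the rod is level with the rim of the barrel. Finish holding the rod there, since it springs back if let go, and leave the other things on the bench as they are.

Things in the scene. Friction and masses are not known exactly. Their poses are not given: they have to be found in the camera images.
- gauge: dial thickness gauge on a grey stand, fixed; origin on the bench under the upright spindle axis, x from the dial to the column. Base 150 x 104 x 22 mm (53 mm ahead of the axis, 97 behind). Dial 63 mm wide, top at z = 148 mm; column 68 mm behind the axis, top at 158. Above the dial the barrel: shoulder of 30 mm diameter up to z = 163 carries the cap, then a spigot of 22 mm up to the rim at 173
- barrel_rim (a point): centre of the upper rim of the barrel, on the spindle axis, 173 mm above the bench; the rod comes out here
- lift_rod: the sprung rod of bright steel, 10 mm in diameter, with the black knob at its top; it slides only up and down in the gauge, by at most 48 mm. Origin on its axis, on the bench (z = 0) while the rod is at rest, so its z is the pull. The spring pulls back with about 4 N at rest and 9 N at the red line, its weight included, and returns the rod when let go
- red_line (a point): centre of the red line, 4 mm wide, round the rod; hidden in the barrel 32 mm below the rim at rest, it rises with the rod, so a pull of 32 mm brings it level with the rim
- knob (a point): centre of the black ribbed pull knob on the rod, 16 mm in diameter and 20 mm tall; at rest its underside is 10 mm above the rim; under the cap at the start
- dust_cap: loose blue plastic cap, closed on top, outside 30 mm in diameter and 48 mm tall, bore 25 mm, about 30 g, origin at the centre of its open mouth (underside), z up. It stands on the shoulder of the barrel, over the spigot and knob; it must rise 45 mm to clear the knob
- accessory_block: wooden block fixed to the bench, 60 x 120 x 24 mm (x, y, z), origin at the centre of its underside; the round recess for the cap is in its middle; four small steel contact points stand 5 mm above its top near the ends, 43 mm from the middle along y
- recess (a point): centre of the floor of the recess, 14 mm above the bench; the recess is 34 mm in diameter and 10 mm deep, with a 1.5 mm chamfer, open to the top
- petri_a: bystander: closed Petri dish 60 mm in diameter, 14 mm tall, loose, the dish to be measured later; origin at the centre of its underside
- objective_case: bystander: objective canister with black screw lid, 42 mm in diameter and 79 mm tall, loose; origin at the centre of its underside

How it is judged:
On the way, in this order (a step that is already met when the one before it is completed fails the run):
1. the dust cap is lifted clear of the gauge in the fingers (z of dust_cap in the frame of barrel_rim above 0.035 m and contact force between the fingers and dust_cap above 0.3 N), for 0.1 s.
2. the cap is let down into the recess while still in the fingers (mouth less than 8 mm above the floor of the recess) (horizontal distance between dust_cap and recess below 0.006 m and z of dust_cap in the frame of recess below 0.008 m and contact force between the fingers and dust_cap above 0.3 N), for 0.05 s.
3. the cap stands in the recess, let go (horizontal distance between dust_cap and recess below 0.006 m and z of dust_cap in the frame of recess below 0.003 m and angle between dust_cap's own z axis and vertical below 0.1 rad and not (contact force between the fingers and dust_cap above 0.05 N)), for 0.2 s.
At the end, for the whole second after the job is handed in: The fingers hold the black knob with the rod at rest and its red line level with the rim of the barrel to 4.5 mm (pulled out 27.5 to 36.5 mm), and the dust cap stands mouth down on the floor of the recess (within 3 mm), upright to 0.1 rad, at rest (z of red_line in the frame of barrel_rim between -0.0045 and 0.0045 m and linear speed of lift_rod below 0.01 m/s and contact force between the fingers and lift_rod above 2 N and horizontal distance between dust_cap and recess below 0.006 m and z of dust_cap in the frame of recess below 0.003 m and angle between dust_cap's own z axis and vertical below 0.1 rad and linear speed of dust_cap below 0.02 m/s); the arm keeps its last pose, push and grip.
It fails at once if the Petri dish is pushed more than 15 mm from its place (distance of petri_a from where it was at the start of the episode above 0.015 m).
It fails at once if the objective canister is pushed more than 15 mm from its place (distance of objective_case from where it was at the start of the episode above 0.015 m).
It also fails if it takes over 51 s, if anything falls off the work surface, if the arm or the gripper's body presses on something with over 40 N, if the wrist force passes 120 N, or if a joint passes its speed limit or range.

## Working session

There is one attempt and no reset: what is moved stays moved. The work goes in short steps, Python scripts to look and compute and a tool call to move; the robot and the scene stay as the last step left them, time stands still between calls to the robot, and variables do not carry over. Pictures are saved under pics/ and viewed, at most 10 in all, crops included, and the job is handed in when it is done.

```bash
ls; mkdir -p pics
```

Run:
```python
from plant import ctrl, imaging
import cv2,json
for n in("top","side"):
    c=imaging.read_camera(n); cv2.imwrite(f"pics/{n}0.png",c["pixels"][...,::-1])
    print(n,c["camera_matrix"],c["xyz"],c["orientation"])
print(ctrl.get_state())
```

```text
pics
plant.py
top [[397.37241973   0.         278.25342721]
 [  0.         397.37241973 207.93484382]
 [  0.           0.           1.        ]] [ 0.45870163 -0.10840844  1.08138058] [ 0.71629612 -0.69661893  0.02296928 -0.03338192]
side [[501.77156154   0.         277.76236237]
 [  0.         501.77156154 215.97869306]
 [  0.           0.           1.        ]] [ 0.53151839 -1.09311776  0.79181223] [ 0.88211208  0.00812394 -0.00354328 -0.47095618]
{'time': 0.1, 'qpos': array([-1.39598248e+00,  2.87112657e-01,  1.57804586e+00,  2.87522597e-06,
        1.27860703e+00, -1.50021532e-01]), 'dq': array([-0.00021976, -0.00111399, -0.00392416,  0.00037624, -0.0002828 ,
        0.00112661]), 'joint_efforts': array([ 1.27673182e-03, -4.07294869e+01, -2.93698257e+01, -1.21851017e-04,
        3.39444006e-03, -4.74807308e-06]), 'eef_pos': array([ 0.21532838, -0.63904503,  0.20645358]), 'tcp_rot': array([ 9.86838701e-01,  1.61704044e-01, -1.20912401e-05, -1.08637567e-03]), 'contact_force': array([-0.01114369, -0.34480309, -0.18260809]), 'wrist_torque': array([ 0.01677312,  0.04180473, -0.02152115]), 'finger_force': 0.0, 'opening': 1.0023585646133468}
```

View pics/top0.png

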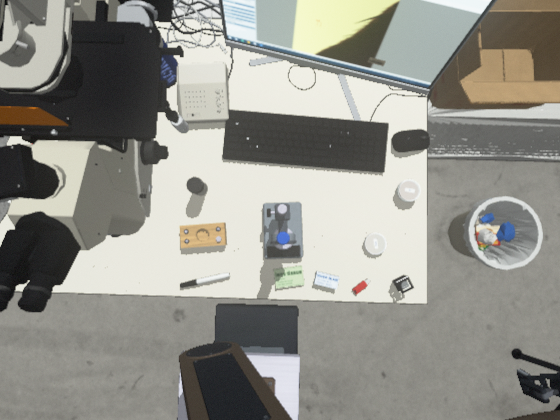

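View pics/side0.png

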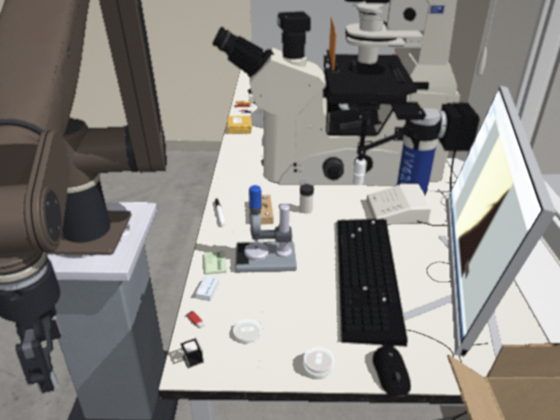

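The top view shows the blue cap at about (284,239), the block at about (203,237) and the canister at about (196,190). In the side view the cap is at about (255,197), with the block partly hidden behind it. Next I measure the cap and block.

Create h.py:
```python
from plant import ctrl, imaging
import cv2,numpy as np
from scipy.spatial.transform import Rotation as R
def cam(n): return imaging.read_camera(n)
def ray(c,uv):
    d=np.linalg.inv(c["camera_matrix"])@np.array([uv[0],uv[1],1.]); d=R.from_quat(c["orientation"]).apply(d)
    return np.array(c["xyz"]),d/np.linalg.norm(d)
def onz(c,uv,z):
    p,d=ray(c,uv); return p+d*(z-p[2])/d[2]
def tri(c1,u1,c2,u2):
    p,d=ray(c1,u1);q,e=ray(c2,u2)
    s=np.linalg.lstsq(np.c_[d,-e],q-p,rcond=None)[0]
    a,b=p+s[0]*d,q+s[1]*e
    return (a+b)/2,np.linalg.norm(a-b)
def proj(c,X):
    v=c["camera_matrix"]@R.from_quat(c["orientation"]).inv().apply(np.array(X)-c["xyz"]); return v[:2]/v[2]
def mask(c,lo,hi,roi):
    h=cv2.cvtColor(c["pixels"],cv2.COLOR_RGB2HSV); m=cv2.inRange(h,lo,hi)
    z=np.zeros_like(m);x0,y0,x1,y1=roi;z[y0:y1,x0:x1]=m[y0:y1,x0:x1];return z
def blob(m):
    k=max(cv2.findContours(m,cv2.RETR_EXTERNAL,cv2.CHAIN_APPROX_NONE)[0],key=cv2.contourArea)
    return k
```

Run:
```python
from h import *
t=cam("top");s=cam("side")
kt=blob(mask(t,(100,120,50),(130,255,255),(265,225,305,260)));ks=blob(mask(s,(100,120,50),(130,255,255),(240,175,275,225)))
for k in(kt,ks):print(cv2.boundingRect(k),cv2.minAreaRect(k),cv2.contourArea(k))
kb=blob(mask(t,(8,90,60),(25,255,255),(170,210,240,262)))
r=cv2.minAreaRect(kb);print(r)
for p in cv2.boxPoints(r):print(onz(t,p,.024))
print(onz(t,r[0],.024))
a=cv2.resize(t["pixels"][170:270,165:315],None,fx=5,fy=5,interpolation=2)
b=cv2.resize(s["pixels"][170:285,200:330],None,fx=5,fy=5,interpolation=2)
cv2.imwrite("pics/ta.png",a[...,::-1]);cv2.imwrite("pics/sa.png",b[...,::-1])
```

```text
(277, 232, 12, 12) ((282.5, 237.5), (11.0, 11.0), 90.0) 103.5
(250, 186, 11, 23) ((255.0, 197.0), (22.0, 10.0), 90.0) 208.0
((202.4192657470703, 234.8961639404297), (21.162933349609375, 44.490814208984375), 85.8150863647461)
[0.48748832 0.17061342 0.024     ]
[0.49944989 0.05233639 0.024     ]
[0.44354704 0.04602377 0.024     ]
[0.43158836 0.16378824 0.024     ]
[0.46546098 0.10815781 0.024     ]
```

View pics/ta.png

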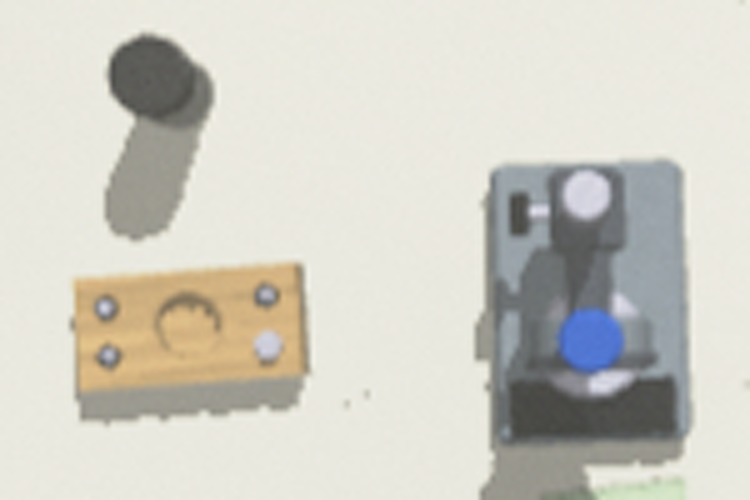

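View pics/sa.png

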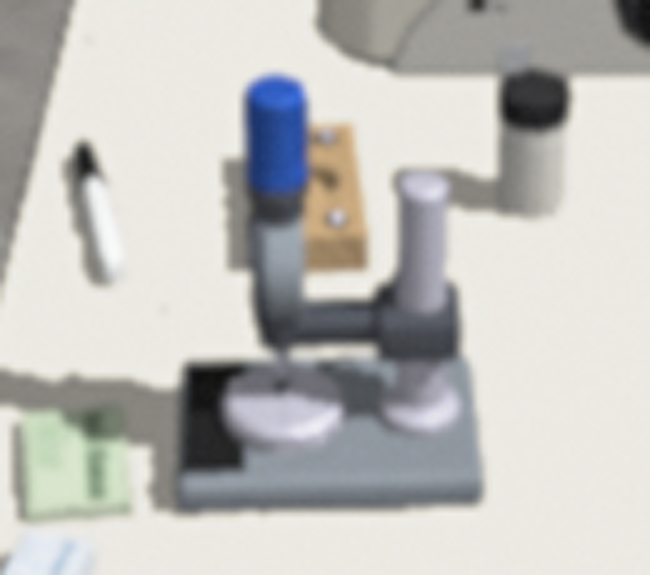

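The crops show a clear cap disc, at full-frame (283,238) in the top view. The recess is at (202.5,235), with its pins near the block ends. The canister lid is at (195,185), well clear. I compute targets and check them against the side view.

Add to h.py:
```python
def go(X):
    s=ctrl.get_state(); r=R.from_quat(s["tcp_rot"])
    print("delta tool",np.round(r.inv().apply(np.array(X)-s["eef_pos"]),4),"rot",np.round(r.as_matrix(),3).tolist(),"t",s["time"])
```

Run:
```python
from h import *
t=cam("top");s=cam("side")
for sat in(120,80):
  for c,roi in((t,(265,225,305,260)),(s,(240,175,275,225))):
    k=blob(mask(c,(100,sat,40),(130,255,255),roi));print(cv2.boundingRect(k),cv2.minEnclosingCircle(k))
p=onz(t,(282.6,237.6),.211);print(p)
for z in(.211,.163):print(proj(s,[p[0],p[1],z]))
print("tri mid-top",tri(t,(282.6,237.6),s,(254.9,188.5)))
for z in(.211,):print(proj(t,[p[0],p[1],z]))
rc=onz(t,(202.5,234.9),.024);print(rc,proj(s,rc))
print("canister",onz(t,(195.3,185.3),.079))
go([p[0],p[1],.29])
```

```text
(277, 232, 12, 12) ((282.68603515625, 237.56976318359375), 6.1837310791015625)
(250, 186, 11, 23) ((254.5, 197.0), 11.280613899230957)
(276, 231, 14, 14) ((282.70587158203125, 237.60784912109375), 6.733482360839844)
(250, 185, 11, 24) ((254.5, 196.71739196777344), 11.813111305236816)
[ 0.46333444 -0.10592927  0.211     ]
[255.16015211 186.47697714]
[255.64681876 204.24068599]
tri mid-top (array([ 0.46298887, -0.1059414 ,  0.20566119]), np.float64(0.0007499663731073687))
[282.6 237.6]
[0.46545688 0.10794195 0.024     ] [261.60955345 205.12667254]
canister [0.59066642 0.12059586 0.079     ]
delta tool [ 0.4052 -0.4266 -0.0824] rot [[0.948, 0.319, -0.0], [0.319, -0.948, 0.001], [0.0, -0.001, -1.0]] t 0.3
```

The rows are not in the units I measure in: shifts go in shares of 0.75 m and turns go in shares of pi rad. I convert before sending: -0.38 m is -0.5067, -0.082 m is -0.1093.

Emit:
{"api": "tcp_steps", "payload": {
  "offsets": "0,0,-0.08,0,0,0,1\n0.0533,-0.0533,-0.1093,0,0,0,1\n0.1067,-0.1133,-0.1093,0,0,0,1\n0.16,-0.1733,-0.1093,0,0,0,1\n0.2133,-0.2267,-0.1093,0,0,0,1\n0.2667,-0.28,-0.1093,0,0,0,1\n0.32,-0.34,-0.1093,0,0,0,1\n0.3733,-0.4,-0.1093,0,0,0,1\n0.4267,-0.4533,-0.1093,0,0,0,1\n0.48,-0.5067,-0.1093,0,0,0,1",
  "grip_force": 30
}}

```text
time: 1.55
eef_pos: [0.4358, -0.1629, 0.29]
tcp_rot: [0.987, 0.162, 0.0, 0.0]
contact_force: [0.4, -0.6, -0.1]
opening: 1.004
finger_force: 0.0
```

```bash
python3 -c "
from h import *
go([.4632,-.1059,.178])"
```

```text
delta tool [ 0.0441 -0.0454  0.112 ] rot [[0.948, 0.319, 0.001], [0.319, -0.948, -0.001], [0.001, 0.001, -1.0]] t 1.55
```

In the tool's units: 0.05 m is 0.0667, -0.045 m is -0.06.

Emit:
{"api": "tcp_steps", "payload": {
  "offsets": "0.0587,-0.06,0,0,0,0,1\n0.0587,-0.06,0,0,0,0,1\n0.0587,-0.06,0.0667,0,0,0,1\n0.0587,-0.06,0.0667,0,0,0,1"
}}

```text
time: 2.05
eef_pos: [0.4599, -0.1073, 0.2355]
tcp_rot: [0.987, 0.161, -0.004, -0.003]
contact_force: [0.4, 1.0, 0.9]
opening: 1.003
finger_force: 0.0
```

```bash
python3 -c "
from h import *
go([.4632,-.1059,.178])
c=cam('side');cv2.imwrite('pics/s1.png',cv2.resize(c['pixels'][130:270,170:340],None,fx=4,fy=4)[...,::-1])"
```

```text
delta tool [0.004  0.0001 0.0575] rot [[0.948, 0.319, -0.009], [0.319, -0.948, 0.004], [-0.007, -0.006, -1.0]] t 2.05
```

View pics/s1.png

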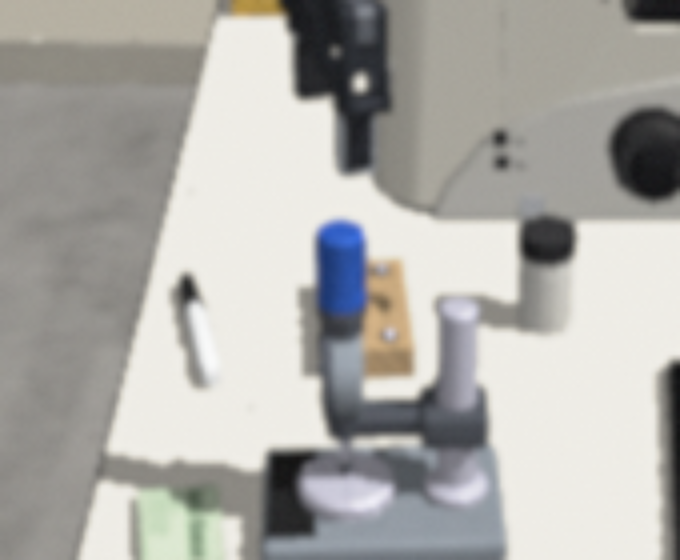

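The near finger is seen at about (258,170) full-frame, above the cap at (255,197). I check that this agrees with the projection.

```bash
python3 -c "
from h import *
s=cam('side');go([.4632,-.1059,.178]);st=ctrl.get_state();r=R.from_quat(st['tcp_rot'])
for v in([0,0,0],[0,.05,-.013],[0,-.05,-.013]): 
  X=st['eef_pos']+r.apply(v);print(X,proj(s,X))"
```

```text
delta tool [ 0.0016 -0.0025  0.0623] rot [[0.948, 0.318, -0.0], [0.318, -0.948, -0.0], [-0.0, 0.0, -1.0]] t 2.15
[ 0.46253302 -0.10877482  0.24033637] [254.42385247 175.82256268]
[ 0.47843133 -0.1561797   0.25333716] [260.42313463 181.40118874]
[ 0.44664119 -0.06136732  0.25333559] [248.56207379 160.76185702]
```

Emit:
{"api": "tcp_steps", "payload": {
  "offsets": "0.0013,-0.004,0,0,0,0,0.6\n0.0013,-0.004,0,0,0,0,0.6\n0.0013,-0.004,0,0,0,0,0.6\n0.0013,-0.004,0,0,0,0,0.6"
}}

```text
time: 2.65
eef_pos: [0.4628, -0.1049, 0.2401]
tcp_rot: [0.987, 0.162, 0.0, 0.0]
contact_force: [0.1, -0.3, 0.3]
opening: 0.601
finger_force: 0.0
```

```bash
python3 -c "
from h import *
go([.4632,-.1059,.178]);st=ctrl.get_state();r=R.from_quat(st['tcp_rot'])
c=cam('side');d=cam('top')
for v in([0,0,0],[0,.04,0],[0,-.04,0]): 
  X=st['eef_pos']+r.apply(v);print(X,proj(c,X),proj(d,X))
a=cv2.resize(c['pixels'][110:230,200:320],None,fx=3.3,fy=3.3);b=cv2.resize(d['pixels'][180:300,220:340],a.shape[:2])
cv2.imwrite('pics/s2.png',np.hstack([a,b])[...,::-1])"
```

```text
delta tool [0.0001 0.001  0.0621] rot [[0.948, 0.319, 0.0], [0.319, -0.948, -0.0], [0.0, 0.0, -1.0]] t 2.65
[ 0.46277815 -0.10491385  0.24009084] [254.63202719 175.0786894 ] [282.07470308 237.775834  ]
[ 0.47554153 -0.1428229   0.24010691] [259.49361089 183.59914377] [300.18366292 232.22819618]
[ 0.45001477 -0.06700481  0.24007476] [250.03586058 167.02340738] [263.94856035 243.32873575]
```

View pics/s2.png

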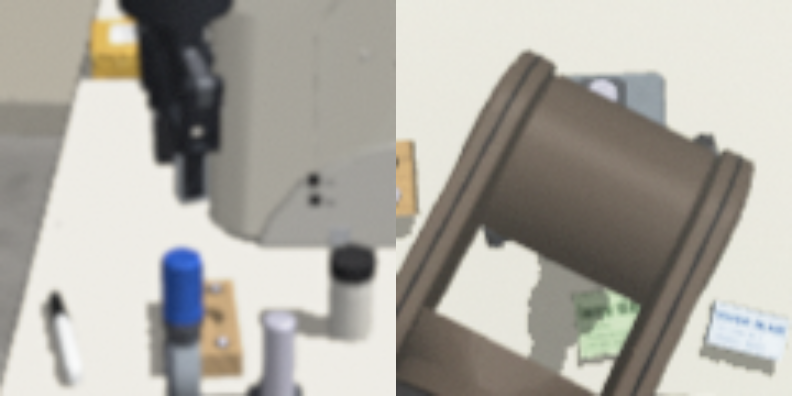

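The near finger tip shows at about (258,171), roughly 10 px higher than the projected TCP. I descend to the planned height, which is safe either way, and look again before closing.

In the tool's units: 0.062 m is 0.0827, 0.05 m is 0.0667.

Emit:
{"api": "tcp_steps", "payload": {
  "offsets": "0,0.0013,0.04,0,0,0,0.6\n0,0.0013,0.0667,0,0,0,0.6\n0,0.0013,0.0827,0,0,0,0.6\n0,0.0013,0.0827,0,0,0,0.6\n0,0.0013,0.0827,0,0,0,0.6"
}}

```text
time: 3.38
eef_pos: [0.4636, -0.106, 0.1787]
tcp_rot: [0.987, 0.162, 0.001, 0.0]
contact_force: [0.5, 0.3, -0.1]
opening: 0.598
finger_force: 0.0
```

```bash
python3 -c "
from h import *
go([.4632,-.1059,.178]);st=ctrl.get_state();r=R.from_quat(st['tcp_rot'])
c=cam('side')
for v in([0,0,0],[0,.03,0],[0,-.03,0]): 
  X=st['eef_pos']+r.apply(v);print(X,proj(c,X))
a=cv2.resize(c['pixels'][140:230,200:320],None,fx=5,fy=5)
cv2.imwrite('pics/s3.png',a[...,::-1])"
```

```text
delta tool [-0.0003 -0.0002  0.0007] rot [[0.948, 0.319, 0.001], [0.319, -0.948, -0.001], [0.001, 0.001, -1.0]] t 3.375
[ 0.46359895 -0.10602356  0.17871102] [255.60188134 198.5389369 ]
[ 0.4731721  -0.13445512  0.17874372] [259.13665534 205.18031256]
[ 0.45402579 -0.077592    0.17867831] [252.20882126 192.16382306]
```

View pics/s3.png

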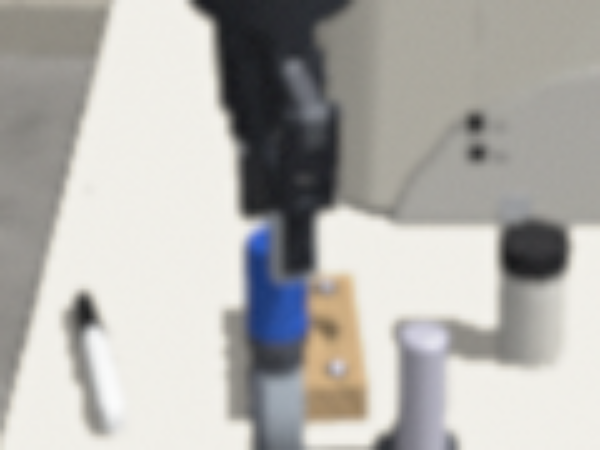

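The near tip is at about (259,195), beside the upper part of the cap, so the open pads sit well back. I go 6 mm lower and close.

In the tool's units: 0.0065 m is 0.0087.

Emit:
{"api": "tcp_steps", "payload": {
  "offsets": "0,0,0.0087,0,0,0,0.6\n0,0,0.0087,0,0,0,0.25\n0,0,0.0087,0,0,0,0.25\n0,0,0.0087,0,0,0,0.25\n0,0,0.0087,0,0,0,0.25\n0,0,0.0087,0,0,0,0.25",
  "grip_force": 30
}}

```text
time: 4.18
eef_pos: [0.463, -0.1058, 0.1712]
tcp_rot: [0.987, 0.162, -0.0, 0.0]
contact_force: [0.3, -0.2, 0.3]
opening: 0.312
finger_force: 31.5
```

```bash
python3 -c "
from h import *
go([.4632,-.1059,.172]);st=ctrl.get_state();r=R.from_quat(st['tcp_rot'])
c=cam('side')
for v in([0,0,0],[0,.02,0],[0,-.02,0]): 
  X=st['eef_pos']+r.apply(v);print(X,proj(c,X))
a=cv2.resize(c['pixels'][140:230,200:320],None,fx=5,fy=5)
cv2.imwrite('pics/s4.png',a[...,::-1])"
```

```text
delta tool [ 0.0002  0.0002 -0.0008] rot [[0.948, 0.319, -0.0], [0.319, -0.948, -0.0], [-0.0, 0.0, -1.0]] t 4.175
[ 0.46297896 -0.10576799  0.17121377] [255.41611028 201.22012556]
[ 0.46936161 -0.12472219  0.17121399] [257.74528088 205.64513976]
[ 0.45659632 -0.08681379  0.17121356] [253.14933152 196.91364487]
```

View pics/s4.png

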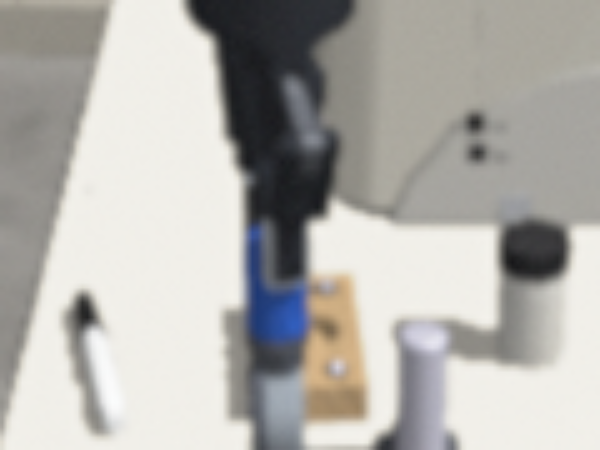

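Grip is firm and centred, with the tips in the upper third of the cap. Lift it straight up.

In the tool's units: -0.07 m is -0.0933, -0.06 m is -0.08.

Emit:
{"api": "tcp_steps", "payload": {
  "offsets": "0,0,-0.0267,0,0,0,0.25\n0,0,-0.0533,0,0,0,0.25\n0,0,-0.08,0,0,0,0.25\n0,0,-0.0933,0,0,0,0.25\n0,0,-0.0933,0,0,0,0.25\n0,0,-0.0933,0,0,0,0.25"
}}

```text
time: 4.97
eef_pos: [0.4625, -0.1056, 0.2402]
tcp_rot: [0.987, 0.162, -0.001, -0.0]
contact_force: [-0.3, 0.4, -1.2]
opening: 0.317
finger_force: 31.5
```

```bash
python3 -c "
from h import *
go([.4655,.108,.06])
c=cam('side');k=blob(mask(c,(100,120,50),(130,255,255),(230,140,285,225)));print(cv2.boundingRect(k))
for z in (.233,.281): print(proj(c,[.463,-.106,z]))"
```

```text
delta tool [ 0.0712 -0.2012  0.1803] rot [[0.948, 0.319, -0.002], [0.319, -0.948, 0.001], [-0.001, -0.001, -1.0]] t 4.975
(249, 158, 11, 23)
[254.77955134 178.06916748]
[254.25475687 159.04628092]
```

In the tool's units: -0.201 m is -0.268, -0.2 m is -0.2667.

Emit:
{"api": "tcp_steps", "payload": {
  "offsets": "0.0187,-0.0533,0,0,0,0,0.25\n0.0373,-0.1067,0,0,0,0,0.25\n0.056,-0.16,0,0,0,0,0.25\n0.076,-0.2133,0.04,0,0,0,0.25\n0.0947,-0.2667,0.0933,0,0,0,0.25\n0.0947,-0.268,0.1467,0,0,0,0.25\n0.0947,-0.268,0.2,0,0,0,0.25\n0.0947,-0.268,0.2267,0,0,0,0.25\n0.0947,-0.268,0.2267,0,0,0,0.25\n0.0947,-0.268,0.2267,0,0,0,0.25"
}}

```text
time: 6.28
eef_pos: [0.4667, 0.1074, 0.0719]
tcp_rot: [0.987, 0.162, 0.0, 0.0]
contact_force: [0.8, -0.5, -0.3]
opening: 0.315
finger_force: 31.5
```

```bash
python3 -c "
from h import *
go([.4655,.108,.023])
c=cam('side');st=ctrl.get_state();p=st['eef_pos'];print(p)
k=blob(mask(c,(100,120,40),(130,255,255),(220,140,320,260)));print(cv2.boundingRect(k))
for z in(-.008,.04):print(proj(c,p+[0,0,z]))
print('recess',proj(c,[.4655,.108,.024]))
cv2.imwrite('pics/s5.png',cv2.resize(c['pixels'][140:240,210:330],None,fx=5,fy=5)[...,::-1])"
```

```text
delta tool [-0.001  -0.001   0.0489] rot [[0.948, 0.319, 0.001], [0.319, -0.948, 0.0], [0.001, 0.0, -1.0]] t 6.275
[0.46712856 0.10734586 0.07240183]
(258, 177, 8, 19)
[261.95903873 193.06728226]
[261.67689621 178.08118417]
recess [261.62562491 205.11583937]
```

View pics/s5.png

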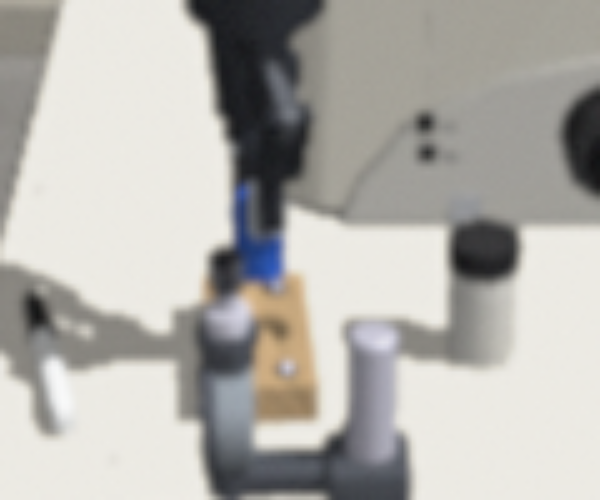

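The cap hangs upright over the block, with the uncovered knob at about (255,193). Lower it in stages, watching the force.

In the tool's units: 0.033 m is 0.044, -0.001 m is -0.0013.

Emit:
{"api": "tcp_steps", "payload": {
  "offsets": "-0.0013,-0.0013,0.0267,0,0,0,0.25\n-0.0013,-0.0013,0.044,0,0,0,0.25\n-0.0013,-0.0013,0.044,0,0,0,0.25\n-0.0013,-0.0013,0.044,0,0,0,0.25"
}}

```text
time: 6.82
eef_pos: [0.4655, 0.108, 0.0389]
tcp_rot: [0.987, 0.162, 0.001, 0.0]
contact_force: [0.0, -0.3, -0.1]
opening: 0.319
finger_force: 31.5
```

```bash
python3 -c "
from h import *
go([.4655,.108,.0222])"
```

```text
delta tool [ 0.     -0.      0.0167] rot [[0.948, 0.319, 0.001], [0.319, -0.948, 0.0], [0.001, 0.0, -1.0]] t 6.825
```

Emit:
{"api": "tcp_steps", "payload": {
  "offsets": "0,0,0.004,0,0,0,0.25\n0,0,0.008,0,0,0,0.25\n0,0,0.008,0,0,0,0.25"
}}

```text
time: 7.2
eef_pos: [0.4646, 0.108, 0.032]
tcp_rot: [0.987, 0.162, -0.0, -0.0]
contact_force: [-0.2, 0.2, 0.5]
opening: 0.319
finger_force: 31.5
```

In the tool's units: 0.003 m is 0.004, 0.0015 m is 0.002.

Emit:
{"api": "tcp_steps", "payload": {
  "offsets": "0.0007,0,0.002,0,0,0,0.25\n0.0007,0,0.004,0,0,0,0.25\n0.0007,0,0.004,0,0,0,0.25"
}}

```text
time: 7.58
eef_pos: [0.4652, 0.1082, 0.0291]
tcp_rot: [0.987, 0.162, -0.0, -0.0]
contact_force: [0.1, 0.9, -0.0]
opening: 0.314
finger_force: 31.5
```

Emit:
{"api": "tcp_steps", "payload": {
  "offsets": "0,0,0.002,0,0,0,0.25\n0,0,0.004,0,0,0,0.25\n0,0,0.004,0,0,0,0.25"
}}

```text
time: 7.95
eef_pos: [0.4652, 0.1082, 0.026]
tcp_rot: [0.987, 0.162, -0.0, -0.0]
contact_force: [-1.2, -0.1, -0.9]
opening: 0.317
finger_force: 31.5
```

In the tool's units: 0.003 m is 0.004, 0.0015 m is 0.002.

Emit:
{"api": "tcp_steps", "payload": {
  "offsets": "0,0,0.002,0,0,0,0.25\n0,0,0.004,0,0,0,0.25\n0,0,0.004,0,0,0,0.25\n0,0,0.004,0,0,0,0.25"
}}

```text
time: 8.45
eef_pos: [0.4654, 0.1082, 0.0232]
tcp_rot: [0.987, 0.162, 0.0, -0.0]
contact_force: [-0.1, 0.4, -0.4]
opening: 0.316
finger_force: 31.5
```

Emit:
{"api": "tcp_steps", "payload": {
  "offsets": "0,0,0.0013,0,0,0,0.25\n0,0,0.0013,0,0,0,0.25"
}}

```text
time: 8.7
eef_pos: [0.4654, 0.1081, 0.0222]
tcp_rot: [0.987, 0.162, 0.0, -0.0]
contact_force: [-0.6, -0.4, -0.9]
opening: 0.313
finger_force: 31.6
```

In the tool's units: 0.001 m is 0.0013.

Emit:
{"api": "tcp_steps", "payload": {
  "offsets": "0,0,0.0013,0,0,0,0.25\n0,0,0.0013,0,0,0,0.25"
}}

```text
time: 8.95
eef_pos: [0.4656, 0.1082, 0.0221]
tcp_rot: [0.987, 0.162, -0.0, 0.0]
contact_force: [-2.9, -0.8, 5.3]
opening: 0.318
finger_force: 32.1
```

Emit:
{"api": "tcp_steps", "payload": {
  "offsets": "0,0,0.0013,0,0,0,0.25\n0,0,0.0013,0,0,0,0.25"
}}

```text
time: 9.2
eef_pos: [0.4658, 0.1082, 0.022]
tcp_rot: [0.987, 0.162, -0.0, 0.0]
contact_force: [-4.5, -0.8, 11.7]
opening: 0.315
finger_force: 32.8
```

It is on the floor at the expected height. Ease the push off, open a little and rise.

Emit:
{"api": "tcp_steps", "payload": {
  "offsets": "0,0,-0.0024,0,0,0,0.25\n0,0,-0.0024,0,0,0,0.38\n0,0,-0.0024,0,0,0,0.5\n0,0,-0.0024,0,0,0,0.5\n0,0,-0.0024,0,0,0,0.5\n0,0,-0.0267,0,0,0,0.5\n0,0,-0.08,0,0,0,0.5\n0,0,-0.16,0,0,0,0.5\n0,0,-0.24,0,0,0,0.5\n0,0,-0.3067,0,0,0,0.5"
}}

```text
time: 10.45
eef_pos: [0.4655, 0.1082, 0.2529]
tcp_rot: [0.987, 0.162, 0.001, 0.0]
contact_force: [1.2, 0.3, 0.4]
opening: 0.498
finger_force: 0.0
```

```bash
python3 -c "
from h import *
go([.4632,-.1059,.25])
c=cam('side');k=blob(mask(c,(100,120,40),(130,255,255),(220,140,320,260)));print(cv2.boundingRect(k))
for z in(.014,.062):print(proj(c,[.4655,.108,z]))
print('knob',proj(c,[.4632,-.1059,.193]),proj(c,[.4632,-.1059,.203]))
h=mask(c,(0,0,0),(180,255,70),(235,175,275,205));kk=blob(h);print(cv2.boundingRect(kk),cv2.minAreaRect(kk))
cv2.imwrite('pics/s6.png',cv2.resize(c['pixels'][140:240,210:330],None,fx=5,fy=5)[...,::-1])"
```

```text
delta tool [-0.0705  0.2021  0.0029] rot [[0.948, 0.319, 0.002], [0.319, -0.948, 0.0], [0.002, 0.001, -1.0]] t 10.45
(259, 194, 7, 14)
[261.68342922 208.07048286]
[261.40179295 193.67476159]
knob [255.28759207 193.22748894] [255.18485849 189.48779933]
(253, 191, 4, 8) ((254.5, 194.5), (7.0, 3.0), 90.0)
```

View pics/s6.png

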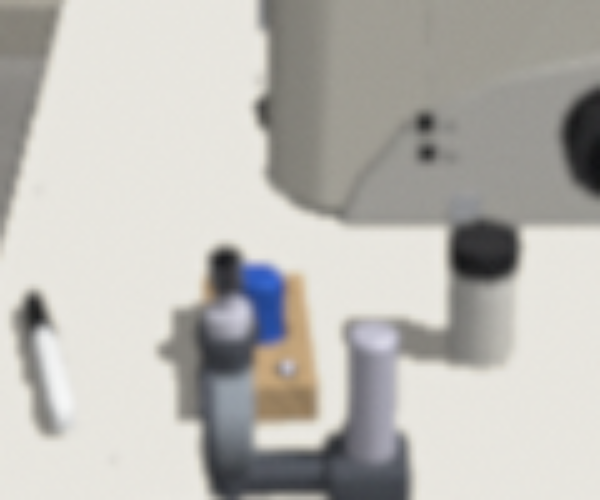

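The cap stands upright in the recess at (262,201), and the knob is at (255,193) as predicted. Next, move over the knob and descend.

In the tool's units: 0.202 m is 0.2693, 0.16 m is 0.2133.

Emit:
{"api": "tcp_steps", "payload": {
  "offsets": "-0.0187,0.0533,0,0,0,0,0.5\n-0.0373,0.1067,0,0,0,0,0.5\n-0.056,0.16,0,0,0,0,0.5\n-0.0747,0.2133,0,0,0,0,0.5\n-0.0933,0.2693,0,0,0,0,0.5\n-0.0933,0.2693,0,0,0,0,0.5\n-0.0933,0.2693,0.04,0,0,0,0.5\n-0.0933,0.2693,0.04,0,0,0,0.5"
}}

```text
time: 11.5
eef_pos: [0.4618, -0.1041, 0.2175]
tcp_rot: [0.987, 0.162, -0.002, -0.002]
contact_force: [-0.2, 0.4, 0.3]
opening: 0.497
finger_force: 0.0
```

```bash
python3 -c "
from h import *
go([.4632,-.1059,.174])"
```

```text
delta tool [0.0009 0.0024 0.0435] rot [[0.948, 0.32, -0.005], [0.32, -0.948, 0.003], [-0.004, -0.004, -1.0]] t 11.5
```

In the tool's units: 0.047 m is 0.0627, 0.04 m is 0.0533.

Emit:
{"api": "tcp_steps", "payload": {
  "offsets": "0,0.0007,0.0267,0,0,0,0.5\n0,0.0007,0.0533,0,0,0,0.5\n0,0.0007,0.0627,0,0,0,0.5\n0,0.0007,0.0627,0,0,0,0.5\n0,0.0007,0.0627,0,0,0,0.5"
}}

```text
time: 12.12
eef_pos: [0.4644, -0.1062, 0.1745]
tcp_rot: [0.987, 0.162, 0.001, 0.001]
contact_force: [-0.3, -0.3, -0.6]
opening: 0.501
finger_force: 0.0
```

```bash
python3 -c "
from h import *
go([.4632,-.1059,.174])"
```

```text
delta tool [-0.001  -0.0006  0.0005] rot [[0.948, 0.319, 0.002], [0.319, -0.948, -0.001], [0.002, 0.001, -1.0]] t 12.125
```

In the tool's units: -0.001 m is -0.0013.

Emit:
{"api": "tcp_steps", "payload": {
  "offsets": "-0.0013,0,0,0,0,0,0.3\n-0.0013,0,0,0,0,0,0.2\n-0.0013,0,0,0,0,0,0.05\n-0.0013,0,0,0,0,0,0.05\n-0.0013,0,0,0,0,0,0.05\n-0.0013,0,0,0,0,0,0.05",
  "grip_force": 60
}}

```text
time: 12.88
eef_pos: [0.4629, -0.1065, 0.1739]
tcp_rot: [0.987, 0.162, 0.0, 0.0]
contact_force: [-2.5, 1.5, 6.1]
opening: 0.133
finger_force: 58.9
```

```bash
python3 -c "
from h import *
go([.4632,-.1059,.206])"
```

```text
delta tool [ 0.0005 -0.0004 -0.0321] rot [[0.948, 0.319, 0.0], [0.319, -0.948, -0.0], [0.0, 0.0, -1.0]] t 12.875
```

In the tool's units: -0.01 m is -0.0133, -0.009 m is -0.012.

Emit:
{"api": "tcp_steps", "payload": {
  "offsets": "0,0,-0.004,0,0,0,0.05\n0,0,-0.008,0,0,0,0.05\n0,0,-0.012,0,0,0,0.05\n0,0,-0.0133,0,0,0,0.05\n0,0,-0.0133,0,0,0,0.05"
}}

```text
time: 13.5
eef_pos: [0.4627, -0.1064, 0.183]
tcp_rot: [0.987, 0.162, 0.0, -0.0]
contact_force: [4.1, -0.7, -4.4]
opening: 0.129
finger_force: 58.6
```

Emit:
{"api": "tcp_steps", "payload": {
  "offsets": "0,0,-0.0053,0,0,0,0.05\n0,0,-0.0107,0,0,0,0.05\n0,0,-0.016,0,0,0,0.05\n0,0,-0.0213,0,0,0,0.05\n0,0,-0.0267,0,0,0,0.05\n0,0,-0.0293,0,0,0,0.05\n0,0,-0.0293,0,0,0,0.05\n0,0,-0.0293,0,0,0,0.05"
}}

```text
time: 14.5
eef_pos: [0.4626, -0.1064, 0.2051]
tcp_rot: [0.987, 0.162, -0.0, -0.0]
contact_force: [3.8, -1.2, -6.9]
opening: 0.137
finger_force: 58.6
```

```bash
python3 -c "
from h import *
go([.4632,-.1059,.206])
c=cam('side')
m=mask(c,(0,60,60),(8,255,255),(235,170,275,225))|mask(c,(170,60,60),(180,255,255),(235,170,275,225))
n=np.argwhere(m);print(len(n),n.mean(0) if len(n) else '',n.min(0) if len(n) else '',n.max(0) if len(n) else '')
print('rim',[proj(c,[.4632,-.1059,z]) for z in(.173,.177,.169)], 'front',proj(c,[.4632,-.1109,.173]))
print(c['pixels'][185:212,253:258].tolist().__len__())
for r in range(188,212):print(r,c['pixels'][r,251:260].tolist())"
```

```text
delta tool [ 0.0007 -0.0003 -0.0009] rot [[0.948, 0.319, -0.0], [0.319, -0.948, 0.0], [-0.0, -0.0, -1.0]] t 14.5
0   
rim [array([255.49011656, 200.59974928]), array([255.44992164, 199.13658113]), array([255.53015825, 202.05733999])] front [255.37227115 201.74651004]
27
188 [[236, 234, 227], [202, 199, 192], [150, 147, 149], [128, 128, 137], [145, 142, 154], [187, 185, 190], [228, 225, 220], [239, 237, 231], [240, 238, 232]]
189 [[236, 235, 228], [208, 205, 198], [157, 155, 157], [142, 140, 150], [161, 159, 171], [198, 196, 201], [230, 229, 225], [240, 238, 232], [240, 239, 232]]
190 [[236, 234, 228], [209, 207, 200], [159, 157, 160], [144, 143, 153], [165, 163, 176], [200, 197, 204], [231, 229, 225], [241, 239, 232], [241, 239, 232]]
191 [[236, 234, 228], [214, 211, 204], [163, 162, 163], [14
[... 2439 characters left out ...]
42, 152]]
207 [[78, 80, 86], [100, 101, 108], [115, 117, 125], [129, 129, 138], [139, 140, 150], [148, 148, 159], [150, 151, 161], [137, 139, 149], [112, 114, 122]]
208 [[63, 65, 71], [77, 78, 87], [88, 90, 97], [95, 97, 105], [100, 101, 109], [104, 105, 113], [104, 106, 114], [99, 101, 109], [88, 92, 99]]
209 [[57, 59, 64], [61, 63, 69], [68, 70, 76], [73, 75, 82], [77, 79, 85], [77, 80, 87], [78, 81, 89], [80, 83, 90], [84, 84, 91]]
210 [[58, 59, 63], [55, 57, 62], [58, 60, 66], [65, 67, 73], [68, 70, 76], [70, 73, 79], [75, 78, 85], [75, 79, 86], [81, 83, 88]]
211 [[57, 58, 61], [54, 56, 62], [58, 59, 64], [58, 60, 65], [62, 64, 70], [65, 69, 74], [71, 74, 80], [73, 77, 84], [80, 82, 86]]
```

A faint red tint just above the rim (row 201) agrees with a pull of about 31 mm. I add 1 mm and recheck.

In the tool's units: -0.0012 m is -0.0016.

Emit:
{"api": "tcp_steps", "payload": {
  "offsets": "0,0,-0.0016,0,0,0,0.05\n0,0,-0.0016,0,0,0,0.05\n0,0,-0.0016,0,0,0,0.05\n0,0,-0.0016,0,0,0,0.05"
}}

```text
time: 15.05
eef_pos: [0.4626, -0.1064, 0.2063]
tcp_rot: [0.987, 0.162, -0.0, -0.0]
contact_force: [5.1, -1.2, -7.9]
opening: 0.13
finger_force: 58.6
```

```bash
python3 -c "
from h import *
c=cam('side')
for r in range(198,205):print(r,[int(2*p[0]-p[1]-p[2]) for p in c['pixels'][r,251:260].astype(int)])
k=blob(mask(c,(100,120,40),(130,255,255),(220,140,320,260)));print(cv2.boundingRect(k))
t=cam('top');s=ctrl.get_state();print(s['time'],s['eef_pos'],s['finger_force'])"
```

```text
198 [89, 78, 32, -2, -10, -12, -28, -61, -104]
199 [72, 61, 24, 0, -9, -10, -16, -33, -61]
200 [38, 36, 22, 10, 7, 8, 5, -10, -39]
201 [9, 7, 20, 36, 45, 43, 28, -1, -26]
202 [-10, -3, 8, 32, 46, 40, 21, -1, -16]
203 [-8, -9, -5, 11, 15, 9, -3, -9, -15]
204 [-7, -8, -7, -6, -6, -9, -10, -12, -10]
(258, 194, 8, 14)
15.15 [ 0.46263013 -0.10638966  0.20628295] 58.57502921833657
```

The tint grew with the pull, as it should if the knob is not slipping. The cap is unchanged and the grip is steady, so I hand in.

```bash
python3 -c "
from plant import ctrl, imaging
print(ctrl.sign_off())"
```

```text
the job is handed in; nothing more can be done
None
```

I handed the job in with the cap standing mouth down in the recess and the gripper holding the knob, the rod pulled about 32 mm and its red line just showing at the rim; the result of the judging was not shown.

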